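Full-speed blast from the two-stage air duster

ROBOT

A 7-joint arm with a two-finger parallel gripper is mounted at the origin on a cart in front of the work surface, level with it; the furniture and walls round the work are solid. World frame = base frame: x ahead of the robot, y to its left, z up, the work surface at z = 0. Lengths are in mm, angles in degrees, forces in N, time in s.
With the tool pointing down it reaches from about 350 to 900 mm from the base axis. Payload 7.2 kg.
Tool frame: the origin (TCP) lies at the very end of the fingers, on their centre line; the grasp point (between the pads) lies 19 mm behind it (robot.tcp_to_grasp is the z of the grasp point in the tool frame, in mm); z points along the fingers, y is the line along which they close (so a half turn about z gives the same grasp; the last joint's range is limited). The gripper opens to 85 mm and grips with 20 to 120 N. Pads are 22 mm wide; open, the fingers measure 114 mm over their backs; the gripper's body (76 mm by 85 mm) begins 54 mm behind the grasp point. The pads swing forward as they close: fully open they stand 13 mm farther back than shut.
Start: joints at [-72.548, 23.554, -0.728, 91.456, 0.321, 64.991, -4.71], TCP at [227.65, 582.069, 231.297] pointing down, gripper open.
Joint ranges: [-169.25, 169.25], [-16.82, 113.86], [-84.01, 82.57], [7.8, 145.47], [-59.2, 239.2], [7.22, 106.19], [-163.78, 163.78]. Speed limits (degrees/s): [136.94, 136.94, 172.46, 172.46, 180, 180, 180].

INTERFACE

Orientations are given as a 3x3 rotation matrix whose columns are the frame's x, y, z axes.
In Python, from workcell import sense, grab_frame, camera_params, robot, recognise, trace, tip_of gives the robot as it stands.
- The arm moves only by the tool send_rows, never from a script. Its arguments are lists of equal length, an entry for each row: "translation": the shift along the tool's x, y, z in units of 25 mm (1.0 is 25 mm), a list of three; "spin": the turn about the tool's z in units of 180 degrees (1.0 is 180 degrees). In form: {"translation": [[x, y, z], ...], "spin": [spin, ...]}. A call has 1 to 5 rows; each row shifts and turns the commanded pose from where the row before left it, along the tool's axes as they then stand; what a row does not reach is not made up. A row lasts 1/8 s, in which the tool goes at most 62.5 mm and 10.7 degrees, less where a joint would pass 70% of its speed; a pose out of reach is approached as far as the arm can. A call with a number of a shift or a turn outside -1 to 1 is refused whole. A call with a gripper value outside its range is refused whole. "claw" is the gripper's target within -1 to 1 (fully open at 1, half-way at 0, shut at -1), set as the call begins (left out, the last holds). The fingers move at their own pace and stop on an object; "newtons" is the grip in N (left out, the last holds). Time passes only in rows, so rows that do not move let the fingers close. It gives the time, the measured TCP pose, the force, the opening and the grip force at its end, in the units of the state.
- sense(): the state, without advancing time (a new reading comes with each control period).
- grab_frame(name): name is "side" or "top" or "wrist"; returns the picture (420x560x3 uint8, red, green, blue); there is no depth.
- camera_params(name): a dict with "fx", "fy", "cx", "cy" (pixels), "D" ([k1, k2, p1, p2, k3] as OpenCV has them; the pictures are not rectified), "world_from_camera" (4x4, takes a point from camera to world coordinates). Camera axes: x right, y down, z forward; pixel columns grow to the right and rows downward; lengths in mm; the calibration is good to about 2 mm. A picture is of the moment at which its call begins: read the wrist's pose just before it. camera_params takes no time and is no camera call; for the wrist camera it gives the pose at the moment of the call.
- robot.close_job(): hands the job in; it is judged then, once.
Trained networks look in the newest picture that a camera, given by its name, has taken for a name from the list of things; names that differ only in an ending like _2 or _b are one class to them, and where a whole thing is asked for, a point or a joint stands for the part that bears it (a point fixed in the world has none). Each returns a list of dicts, best first, with "score" (0 to 1); they miss things now and then, are a little off and sometimes report something else, mostly with a low value. They report only what shows in the picture. A call takes as long as a camera call.
- recognise(camera, query): "rect" ([left, top, width, height] in pixels, round what is visible of it).
- trace(camera, query): "pixels" (420x560 bool, what is visible of it) and "rect" ([left, top, width, height] in pixels, round what is visible of it).
- tip_of(camera, query): "position" ([column, row] in pixels: a listed point, or the origin of a listed thing).
The state is a dict: "clock": time; "joint_positions": joint angles; "qvel": joint speeds; "joint_efforts": joint torques, N m; "tcp_pos": TCP position; "orientation": TCP orientation; "wrist_force": force on the tool from outside, world axes, zero at the start; "moment": the same for the moment, N m; "finger_gap": finger opening in mm; "finger_force": force on a finger pad.
Only numpy, scipy, OpenCV 4.12 (cv2) and the standard library are available. Lean on these libraries where they do the work, as an engineer would, in place of code of your own. Each camera call takes 0.05 s, during which the arm holds its last target. There are 200 camera calls.

TASK

Two cordless air dusters are clamped on bench stands, each lying on its side. Give the fuse holder a full-speed blast with the duster that has the long thin nozzle aimed at it: squeeze its trigger towards the handle, through the soft first stage and past the pressure point, until it is fully home in the second stage, keep it there for about two seconds, then let go so that the trigger springs right out again. Do not press the trigger of the other duster, with the short flared nozzle, and do not push the fuse holder away.

Things in the scene. Friction and masses are not known exactly. Their poses are not given: they have to be found in the camera images.
- long_duster_handle (a point): Handle centre of the duster to use (8 mm thin, 90 mm long nozzle, tip bent down), level with the trigger's middle, 65 mm above the table; the duster lies on its side, fixed, so handle and trigger are straddled from above. x = nozzle direction, y = along the handle to the battery foot, z up. Handle 28 mm in x (back at -14), 34 mm in z. Free in y from -36 (barrel, top 26 mm above this point) to +46 mm (foot).
- long_duster_face (a point): Middle of that duster's black trigger's front face, same axes; trigger 44 mm long in y, 20 mm high, moves with it. It lies 28 mm ahead (+x) of the handle centre at rest and 17 mm when fully home: across handle back and trigger 42 mm at rest, 31 mm squeezed home. It moves straight along -x, towards the handle. Only the bare table is beneath.
- long_duster_trigger (a joint): First-stage travel of that trigger in m: 0 = right out, 0.005 = at the pressure point; light spring, 2 N rising to 4 N.
- long_duster_stage2 (a joint): Second-stage travel of that trigger in m, beyond the pressure point: 0 = not entered, 0.006 = fully home. It starts to move at 8 N and is fully home at 12 N, so a 20 N grip drives it home; both stages spring back when let go.
- short_duster_handle (a point): The same point, with the same axes and sizes, on the other duster, which has a short flared nozzle (38 mm wide mouth). Not to be used.
- short_duster_trigger (a joint): First-stage travel of the other duster's trigger in m (0 = out); must not be pressed.
- fuse_holder: Loose black fuse holder with copper clips, 34 x 104 x 26 mm, lying on the table its centre about 35 mm ahead of the tip of the long nozzle; origin at the centre of its underside, its length along its y.

How it is judged (in metres and radians):
On the way:
1. the long-nozzle duster's trigger is held home in its second stage (stage 2 travel over 4 of its 6 mm) for a second (value of joint long_duster_stage2 above 0.004 m and value of joint long_duster_trigger above 0.003 m), for 1 s.
At the end, for the whole second after the job is handed in: After the blast the long-nozzle duster's trigger is right out again (both stages within 1.5 mm of rest), the other trigger is out too, and the fuse holder lies within 20 mm of where it was (value of joint each of long_duster_stage2, long_duster_trigger, short_duster_trigger below 0.0015 m and distance of fuse_holder from where it was at the start of the episode below 0.02 m); the robot touches nothing.
It fails at once if the other duster's trigger was pressed (over 3 mm) (value of joint short_duster_trigger above 0.003 m).
It fails at once if the fuse holder was pushed away (over 20 mm) (distance of fuse_holder from where it was at the start of the episode above 0.02 m).
It also fails if it takes over 32 s, if anything falls off the work surface, if the arm or the gripper's body presses on something with over 40 N, if the wrist force passes 120 N, or if a joint passes its speed limit or range.

## Working session

There is one attempt and no reset: what is moved stays moved. The work goes in short steps, Python scripts to look and compute and a tool call to move; the robot and the scene stay as the last step left them, time stands still between calls to the robot, and variables do not carry over. Pictures are saved under pics/ and viewed, at most 10 in all, crops included, and the job is handed in when it is done.

Besides the shell and the picture viewer there is one more tool, called after "Request:" by a JSON object that holds its "fn" and its "kwargs". send_rows: Moves the arm, as the interface text tells. Its arguments: {"type":"object","properties":{"translation":{"type":"array"},"spin":{"type":"array"},"claw":{"type":"number"},"newtons":{"type":"number"}},"required":["translation","spin"]}

```bash
mkdir -p pics; cat > h.py <<'E'
import numpy as np, cv2
from workcell import sense, grab_frame, camera_params, robot, recognise, trace, tip_of
def ray(cam,px):
    p=camera_params(cam);K=np.array([[p['fx'],0,p['cx']],[0,p['fy'],p['cy']],[0,0,1]])
    u=cv2.undistortPoints(np.array([[px]],float),K,np.array(p['D'],float))[0,0]
    T=np.array(p['world_from_camera']);return T[:3,3],T[:3,:3]@np.array([u[0],u[1],1])
def onz(cam,px,z):
    o,d=ray(cam,px);return o+d*(z-o[2])/d[2]
def tri(a,b):
    A=np.zeros((3,3));r=np.zeros(3)
    for o,d in (a,b):
        d=d/np.linalg.norm(d);P=np.eye(3)-np.outer(d,d);A+=P;r+=P@o
    return np.linalg.solve(A,r)
E
python3 - <<'E'
from h import *
im={}
for c in('top','side'):
    im[c]=grab_frame(c)
    for q in('long_duster_handle','long_duster_face','short_duster_handle','fuse_holder'):
        for t in tip_of(c,q)[:3]:
            z=0 if q=='fuse_holder' else 65
            print(c,q,np.round(t['position'],1),round(t['score'],2),onz(c,t['position'],z).round(1))
cv2.imwrite('pics/top.png',im['top'][:,:,::-1]);cv2.imwrite('pics/side.png',im['side'][:,:,::-1])
s=sense();print(s['clock'],s['tcp_pos'],s['orientation'],s['finger_gap'],robot.tcp_to_grasp)
E
```

```text
top long_duster_handle [207.7 264.3] 0.73 [478.8 246.6  65. ]
top long_duster_face [209.4 254.1] 0.64 [502.3 240.2  65. ]
top short_duster_handle [370.  244.6] 0.88 [ 473.6 -141.7   65. ]
top fuse_holder [233.8 181.8] 0.83 [690.7 167.    0. ]
side long_duster_handle [225.2 183.6] 0.61 [476.2 238.3  65. ]
side long_duster_face [239.6 180. ] 0.59 [518.7 255.1  65. ]
side short_duster_handle [238.7 252.9] 0.69 [ 469.4 -138.7   65. ]
side fuse_holder [307.3 205.4] 0.67 [700.1 184.6   0. ]
0.5 [227.62457202 582.06437317 231.26935193] [[-9.31316312e-01  3.64211376e-01 -2.04647521e-05]
 [ 3.64211377e-01  9.31316312e-01 -5.64638484e-07]
 [ 1.88535097e-05 -7.97935258e-06 -1.00000000e+00]] 85.59692357119643 -18.700000000000003
```

View pics/top.png

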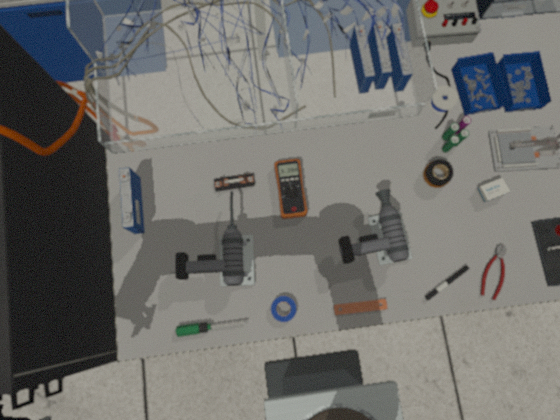

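View pics/side.png

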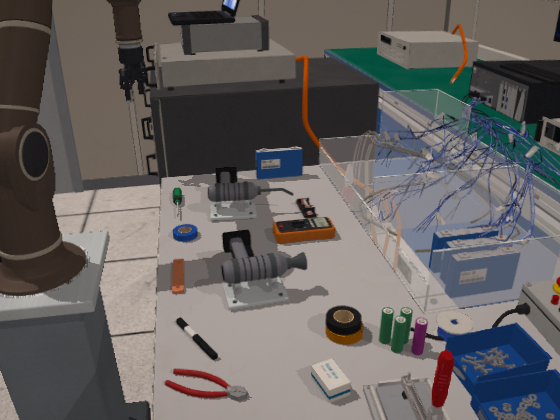

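The top picture shows the long-nozzle duster on the left, with its barrel at about (232,255), handle at (207,265), trigger at (209,254) and nozzle tip at (231,193). The short flared duster is on the right at about (390,235). The side picture agrees. I'll move above the long duster's handle first.

Request:
{"fn": "send_rows", "kwargs": {"translation": [[-0.97,-0.59,0],[-0.97,-0.59,0],[-0.97,-0.59,0],[-0.97,-0.59,0],[-0.97,-0.59,0]], "spin": [0,0,0,0,0]}}

```text
clock: 1.12
tcp_pos: [314.3, 468.5, 231.4]
orientation: [[-0.931, 0.364, 0.0], [0.364, 0.931, 0.0], [-0.0, 0.0, -1.0]]
wrist_force: [-0.2, -0.1, -0.1]
finger_gap: 85.5
finger_force: 0.0
```

Request:
{"fn": "send_rows", "kwargs": {"translation": [[-0.97,-0.59,0],[-0.97,-0.59,0],[-0.97,-0.59,0],[-0.97,-0.59,0],[-0.97,-0.59,0]], "spin": [0,0,0,0,0]}}

```text
clock: 1.75
tcp_pos: [400.3, 355.6, 231.5]
orientation: [[-0.931, 0.364, 0.0], [0.364, 0.931, 0.0], [-0.0, 0.0, -1.0]]
wrist_force: [0.6, -0.7, -0.4]
finger_gap: 85.3
finger_force: 0.0
```

Request:
{"fn": "send_rows", "kwargs": {"translation": [[-0.97,-0.59,0],[-0.97,-0.59,0],[-0.97,-0.59,0],[-0.97,-0.59,0],[-0.97,-0.59,0]], "spin": [0,0,0,0,0]}}

```text
clock: 2.38
tcp_pos: [486.4, 242.8, 231.5]
orientation: [[-0.931, 0.364, 0.0], [0.364, 0.931, 0.0], [-0.0, 0.0, -1.0]]
wrist_force: [0.4, 0.1, -0.3]
finger_gap: 85.3
finger_force: 0.0
```

Request:
{"fn": "send_rows", "kwargs": {"translation": [[0,0,0],[0,0,0],[0,0,0],[0,0,0],[0,0,0]], "spin": [0.055,0.055,0.055,0.055,0.055]}}

```text
clock: 3.0
tcp_pos: [485.8, 243.6, 231.4]
orientation: [[-0.323, 0.947, 0.0], [0.947, 0.323, 0.0], [0.0, 0.0, -1.0]]
wrist_force: [-0.6, 0.1, -0.2]
finger_gap: 85.6
finger_force: 0.0
```

Request:
{"fn": "send_rows", "kwargs": {"translation": [[0,0,0],[0,0,0],[0,0,0]], "spin": [0.055,0.055,0]}}

```text
clock: 3.38
tcp_pos: [485.8, 243.7, 231.4]
orientation: [[0.01, 1.0, 0.0], [1.0, -0.01, 0.0], [0.0, 0.0, -1.0]]
wrist_force: [-0.3, 0.0, 0.3]
finger_gap: 85.2
finger_force: 0.0
```

```bash
python3 - <<'E'
from h import *
s=sense();print(s['clock'],s['tcp_pos'].round(1) if hasattr(s['tcp_pos'],'round') else s['tcp_pos'],np.round(s['orientation'],3),s['finger_gap'])
im=grab_frame('wrist');cv2.imwrite('pics/w1.png',im[:,:,::-1])
for q in('long_duster_handle','long_duster_face','fuse_holder'):
    for t in tip_of('wrist',q)[:2]:
        print(q,np.round(t['position'],1),round(t['score'],2),onz('wrist',t['position'],0 if q[0]=='f' else 65).round(1))
print([onz('top',p,65).round(1) for p in((232,225),(233,283),(189,265),(222,262))])
E
```

```text
3.375 [485.8 243.7 231.4] [[ 0.01  1.    0.  ]
 [ 1.   -0.01  0.  ]
 [ 0.    0.   -1.  ]] 85.19577901934106
long_duster_face [298.6 185.7] 0.71 [500.6 245.7  65. ]
fuse_holder [471.5 241.6] 0.59 [689.1 165.9   0. ]
[array([564.9, 179.3,  65. ]), array([427.4, 192.4,  65. ]), array([483.1, 290.5,  65. ]), array([479.7, 212.6,  65. ])]
```

View pics/w1.png

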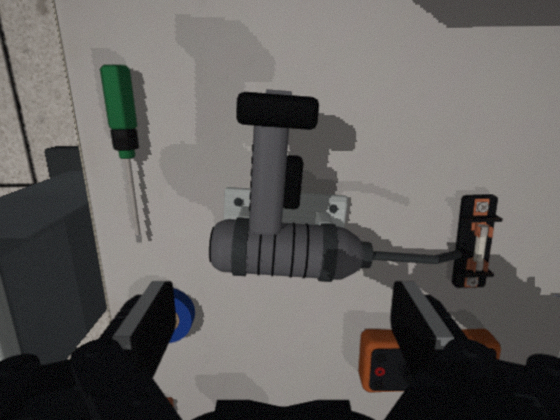

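The wrist picture shows the handle running from (265,232) up to (271,125), the black trigger at columns 284–302 and rows 155–209, and the fuse holder at (477,240). The trigger is on the nozzle side, as expected.

```bash
python3 - <<'E'
from h import *
im=cv2.imread('pics/w1.png')
for r in(150,165,181,195): print(r,im[r,240:312].sum(1).tolist())
for p,z in(((265,232),82),((271,125),82),((230,220),91),((335,225),91),((230,275),91),((325,279),91),((372,255),65),((440,258),65),
 ((302,155),75),((302,209),75),((285,155),75),((302,181),75),((251,181),82),((284,181),82)): print(p,z,onz('wrist',p,z).round(1))
print(camera_params('wrist')['world_from_camera'])
for q in('long_duster_handle','long_duster_face','long_duster_trigger'):
    print(q,[(np.round(t['rect'],0),round(t['score'],2)) for t in trace('wrist',q)[:2]])
cv2.imwrite('pics/c1.png',cv2.resize(im[110:300,200:390],None,fx=3,fy=3,interpolation=cv2.INTER_CUBIC))
E
```

```text
150 [403, 391, 406, 399, 404, 406, 407, 426, 427, 440, 426, 355, 183, 141, 196, 231, 225, 232, 250, 246, 254, 248, 251, 257, 238, 252, 247, 241, 250, 255, 246, 252, 250, 244, 251, 237, 233, 239, 219, 236, 196, 194, 183, 192, 162, 171, 174, 297, 384, 374, 294, 231, 237, 243, 243, 236, 234, 231, 233, 231, 255, 243, 247, 241, 255, 243, 237, 234, 239, 236, 256, 229]
165 [405, 400, 388, 404, 410, 412, 401, 388, 406, 394, 382, 327, 231, 213, 215, 225, 221, 227, 241, 245, 246, 261, 249, 251, 255, 252, 251, 255, 246, 236, 225, 237, 249, 241, 243, 236, 236, 231, 212, 210, 207, 198, 197, 181, 153, 119, 91, 50, 60, 46, 35, 28, 35, 39, 44, 51, 28, 49, 46, 39, 2, 30, 52, 160, 215, 232, 245, 235, 239, 247, 246, 245]
181 [397, 384, 401, 401, 406, 395, 390, 395, 401, 369, 247, 173, 186, 229, 224, 226, 238, 237, 244, 249, 247, 250, 248, 247, 242, 245, 239, 247, 249, 236, 244, 243, 223, 236, 237, 221, 225, 218, 200, 191, 186, 174, 169, 144, 128, 73, 18, 49, 33, 23, 29, 20, 27, 18, 53, 49, 43, 30, 15, 10, 40, 72, 175, 198, 215, 190, 202, 190, 184, 209, 193, 200]
195 [418, 420, 424, 427, 418, 432, 437, 
[... 535 characters left out ...]
81.   65. ]
(440, 258) 65 [628.  177.5  65. ]
(302, 155) 75 [502.8 273.3  75. ]
(302, 209) 75 [503.1 228.1  75. ]
(285, 155) 75 [489.2 273.4  75. ]
(302, 181) 75 [502.9 252.1  75. ]
(251, 181) 82 [462.  254.1  82. ]
(284, 181) 82 [488.2 253.9  82. ]
[[ 9.99954856e-01 -9.42936027e-03 -1.17197064e-03  4.87271364e+02]
 [-9.33191064e-03 -9.51338739e-01 -3.08005714e-01  3.22254609e+02]
 [ 1.78935577e-03  3.08002746e-01 -9.51383785e-01  3.72454833e+02]
 [ 0.00000000e+00  0.00000000e+00  0.00000000e+00  1.00000000e+00]]
long_duster_handle [(array([207.,  90., 254., 193.]), 0.62)]
long_duster_face [(array([281., 160.,  20.,  46.]), 0.77)]
long_duster_trigger [(array([284., 155.,  19.,  56.]), 0.89)]
```

View pics/c1.png

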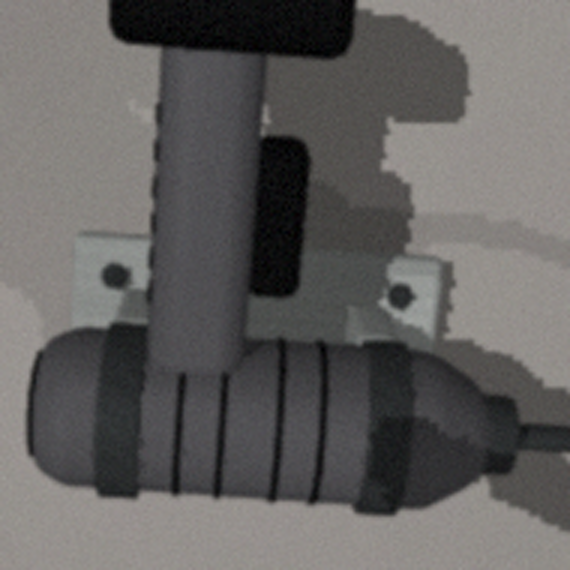

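The handle back is at x≈462 and the trigger front at x≈503, with its middle at y≈251. The yaw is about -3.7°. I'll align with that and go part of the way down.

Request:
{"fn": "send_rows", "kwargs": {"translation": [[0,0,0],[0.14,-0.2,0.8],[0.14,-0.19,1],[0,0,1],[0,0,1]], "spin": [0.017,0,0,0,0]}}

```text
clock: 4.35
tcp_pos: [476.5, 251.3, 135.6]
orientation: [[0.064, 0.998, 0.0], [0.998, -0.064, 0.0], [0.0, 0.0, -1.0]]
wrist_force: [0.5, 1.2, 0.3]
finger_gap: 85.1
finger_force: 0.0
```

Request:
{"fn": "send_rows", "kwargs": {"translation": [[0,0,0.6],[0,0,0],[0,0,0]], "spin": [0,0,0]}}

```text
clock: 4.72
tcp_pos: [477.1, 251.4, 122.1]
orientation: [[0.065, 0.998, 0.001], [0.998, -0.065, 0.001], [0.001, 0.001, -1.0]]
wrist_force: [0.8, -0.0, 0.1]
finger_gap: 85.7
finger_force: 0.0
```

```bash
python3 - <<'E'
from h import *
s=sense();print(s['clock'],np.round(s['tcp_pos'],1),np.round(s['orientation'],3))
im=grab_frame('wrist');cv2.imwrite('pics/w2.png',im[:,:,::-1])
for q in('long_duster_handle','long_duster_face'):
    for t in tip_of('wrist',q)[:2]: print(q,np.round(t['position'],1),round(t['score'],2),onz('wrist',t['position'],65).round(1))
for t in trace('wrist','long_duster_trigger')[:1]:
    l,u,w,h=t['rect'];print(t['rect'],t['score'],[onz('wrist',p,75).round(1) for p in((l,u),(l+w,u),(l+w,u+h))])
E
```

```text
4.725 [477.1 251.4 122.1] [[ 0.065  0.998  0.001]
 [ 0.998 -0.065  0.001]
 [ 0.001  0.001 -1.   ]]
long_duster_handle [273.6 237.7] 0.97 [473.1 250.7  65. ]
long_duster_face [321.5 241.7] 0.85 [500.2 246.4  65. ]
[302.0, 198.0, 23.4, 81.0] 0.88 [array([489.8, 276. ,  75. ]), array([502. , 275.2,  75. ]), array([500.6, 227.9,  75. ])]
```

View pics/w2.png

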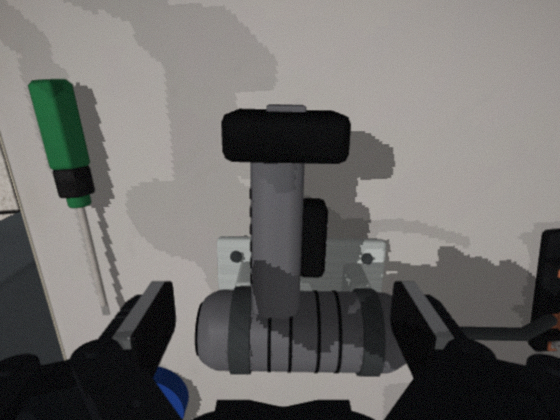

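The picture shows the tool square with the duster, the handle at (275,238) and the trigger at (314,238). I'll shift 2 mm back and descend to straddle them.

Request:
{"fn": "send_rows", "kwargs": {"translation": [[0,-0.08,0.7],[0,0,0.8],[0,0,0.8],[0,0,0.78],[0,0,0]], "spin": [0,0,0,0,0]}}

```text
clock: 5.55
tcp_pos: [473.9, 250.9, 43.5]
orientation: [[0.065, 0.998, -0.002], [0.998, -0.065, -0.001], [-0.001, -0.002, -1.0]]
wrist_force: [0.5, 0.1, -0.6]
finger_gap: 85.1
finger_force: 0.0
```

Request:
{"fn": "send_rows", "kwargs": {"translation": [[0,0,0],[0,0,0],[0,0,0],[0,0,0],[0,0,0]], "spin": [0,0,0,0,0], "claw": -1, "newtons": 25}}

```text
clock: 6.18
tcp_pos: [474.9, 252.0, 46.0]
orientation: [[0.066, 0.998, 0.001], [0.998, -0.066, 0.002], [0.002, 0.001, -1.0]]
wrist_force: [-3.8, -0.5, 13.4]
finger_gap: 30.9
finger_force: 27.6
```

Request:
{"fn": "send_rows", "kwargs": {"translation": [[0,0,0],[0,0,0],[0,0,0],[0,0,0],[0,0,0]], "spin": [0,0,0,0,0]}}

```text
clock: 6.8
tcp_pos: [474.9, 252.0, 46.0]
orientation: [[0.066, 0.998, 0.001], [0.998, -0.066, 0.002], [0.002, 0.001, -1.0]]
wrist_force: [-3.5, -0.7, 13.7]
finger_gap: 30.3
finger_force: 27.5
```

The gap is 30–31 mm, so the trigger is fully home. I'll hold it there and take one look.

Request:
{"fn": "send_rows", "kwargs": {"translation": [[0,0,0],[0,0,0],[0,0,0],[0,0,0],[0,0,0]], "spin": [0,0,0,0,0]}}

```text
clock: 7.42
tcp_pos: [474.9, 252.0, 46.0]
orientation: [[0.066, 0.998, 0.001], [0.998, -0.066, 0.002], [0.002, 0.001, -1.0]]
wrist_force: [-3.0, -1.0, 12.7]
finger_gap: 30.8
finger_force: 27.5
```

```bash
python3 - <<'E'
from h import *
cv2.imwrite('pics/w3.png',grab_frame('wrist')[:,:,::-1])
E
```

```text
(no output)
```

View pics/w3.png

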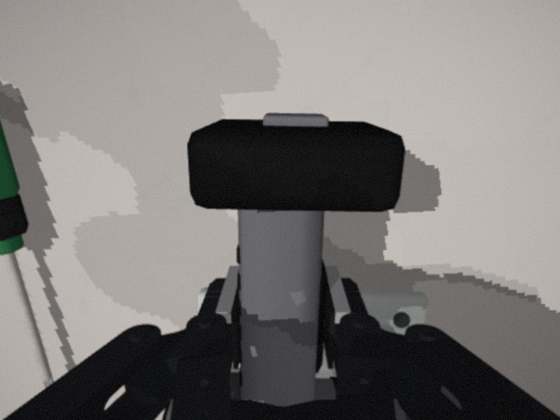

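Request:
{"fn": "send_rows", "kwargs": {"translation": [[0,0,0],[0,0,0],[0,0,0],[0,0,0],[0,0,0]], "spin": [0,0,0,0,0]}}

```text
clock: 8.1
tcp_pos: [474.9, 252.0, 46.0]
orientation: [[0.066, 0.998, 0.001], [0.998, -0.066, 0.002], [0.002, 0.001, -1.0]]
wrist_force: [-4.1, -0.3, 13.5]
finger_gap: 30.6
finger_force: 27.5
```

The picture shows the fingers straddling the handle, with the trigger squeezed flush against it at about (325,310). I've held it for two seconds, so I'll release and lift.

Request:
{"fn": "send_rows", "kwargs": {"translation": [[0,0,0],[0,0,0],[0,0,0],[0,0,0],[0,0,0]], "spin": [0,0,0,0,0], "claw": 1}}

```text
clock: 8.72
tcp_pos: [474.4, 251.3, 44.2]
orientation: [[0.065, 0.998, -0.0], [0.998, -0.065, -0.0], [-0.0, -0.0, -1.0]]
wrist_force: [0.2, -0.8, 0.2]
finger_gap: 85.5
finger_force: 0.0
```

Request:
{"fn": "send_rows", "kwargs": {"translation": [[0,0,0],[0,0,0],[0,0,-0.5],[0,0,-0.9],[0,0,-1]], "spin": [0,0,0,0,0]}}

```text
clock: 9.35
tcp_pos: [474.6, 251.1, 105.5]
orientation: [[0.065, 0.998, -0.0], [0.998, -0.065, -0.0], [-0.0, 0.0, -1.0]]
wrist_force: [0.4, -0.3, -0.2]
finger_gap: 85.3
finger_force: 0.0
```

Request:
{"fn": "send_rows", "kwargs": {"translation": [[0,0,-1],[0,0,-1],[0,0,-1],[0,0,-0.6],[0,0,0]], "spin": [0,0,0,0,0]}}

```text
clock: 9.98
tcp_pos: [475.1, 251.6, 195.5]
orientation: [[0.065, 0.998, 0.002], [0.998, -0.065, 0.002], [0.002, 0.002, -1.0]]
wrist_force: [-0.8, 0.0, -0.4]
finger_gap: 85.5
finger_force: 0.0
```

```bash
python3 - <<'E'
from h import *
cv2.imwrite('pics/w4.png',grab_frame('wrist')[:,:,::-1])
for q in('fuse_holder',):
    for t in tip_of('wrist',q)[:1]: print(q,onz('wrist',t['position'],0).round(1),t['score'])
for t in trace('wrist','long_duster_trigger')[:1]:
    l,u,w,h=t['rect'];print(t['rect'],t['score'],[onz('wrist',p,75).round(1) for p in((l,u),(l+w,u),(l+w,u+h))])
E
```

```text
fuse_holder [685.3 169.7   0. ] 0.89
[299.4, 170.3, 18.7, 64.2] 0.74 [array([488.5, 275.4,  75. ]), array([501.7, 274.5,  75. ]), array([499.9, 226. ,  75. ])]
```

View pics/w4.png

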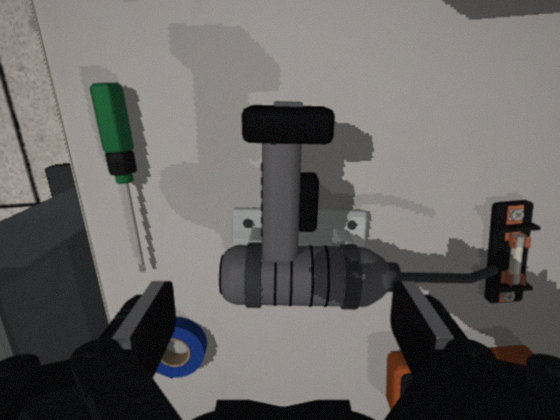

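The trigger is right out again at (309,202), with its front at x≈501, the same as before. The fuse holder at (511,252) hasn't moved, and the gripper is clear.

```bash
python3 -c "
from workcell import robot
print(robot.close_job())"
```

```text
the job is handed in; nothing more can be done
None
```

I squeezed the long-nozzle duster's trigger fully home (finger gap about 31 mm), held it for about two seconds and released it; the last picture showed it right out again with the fuse holder in place, the other duster was never approached, and the job is handed in (no verdict was returned).

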